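Slide the large pan under the probe bar to its ring on the hot plate

TASK

Move the larger of the two pans along the hot plate to the marked ring of its own size on the other side of the cross bar, and leave it standing centred in that ring. Slide it all the way without lifting it: push it part-way under the bar by one handle, let go of it there, and draw it out on the other side by its other handle. Leave the smaller pan, the brown bottle and the red-lidded sample cup behind them where they stand.

Things in the scene. Friction and masses are not known exactly. Their poses are not given: they have to be found in the camera images.
- hotplate: Fixed low hot plate with a flat light grey ceramic top, 280 (x) x 580 (y) mm, top surface 54 mm above the origin. Origin: centre of the underside; x away from the robot, y along its length. Both pans start on its +y half, the rings are on its -y half. Across its middle (y = 0) runs the probe bar.
- bar_mid (a point): Middle of the steel probe bar, 12 mm thick, 116 mm above the worktop (62 mm above the hot plate's top), along the hot plate's x at its y = 0. It stands on two posts 12 mm thick (collars 20 mm) at x = -126 and +126 mm. A pan with its handles passes below it, a gripper does not.
- large_pan: Loose steel pan, base diameter 92 mm, rim 96, 42 high, wall 3, about 0.45 kg. Two straight black handles along its +y and -y: 16 mm wide, 12 high, centred 30 above the underside, reaching 111 from the pan's axis; end knob, 26 wide, from 103 on. Origin: centre of the underside. Starts on the hot plate's +y half, handles roughly along the plate's length.
- large_pan_grip_left (a point): Point to grip on the large pan's +y handle: 84 mm from the pan's axis, mid-height of the handle. Pinch it from above across its 16 mm width (the pan's x).
- large_pan_grip_right (a point): The same point on the large pan's -y handle, the one that goes under the bar first.
- small_pan: Look-alike smaller steel pan, 72 mm diameter at its base, 42 mm high, same handles reaching 111 mm from its axis; stands beside the large pan; not to be moved. Origin: centre of the underside.
- ring_large: Dark ring mark printed on the hot plate, inner diameter 98 mm, line 3 mm wide: the place of the large pan. Origin: its centre, on the hot plate's top. It is beyond the bar, at the near or the far side of the hot plate.
- ring_small: Dark ring mark, inner diameter 78 mm, beside the other ring: the place of the small pan, stays empty. Origin: its centre.
- bottle: Brown stain bottle, 52 mm diameter, 98 mm high, standing behind the hot plate; a bystander. Origin: centre of the underside.
- cup: Sample cup with red lid, 39 mm diameter, 74 mm high, behind the right half of the hot plate; a bystander. Origin: centre of the underside.
Things that resemble listed ones, but are neither listed nor needed, are in the scene too. Leave any orange look-alike of the large_pan alone.

How it is judged:
By the outcome, as a careful person would: the job done as asked, in the order asked, and still so for the second after the job is handed in, with the robot touching nothing.
It also fails if it takes over 42 s, if anything falls off the work surface, if the arm or the gripper's body presses on something with over 40 N, if the wrist force passes 120 N, or if a joint passes its speed limit or range.

ROBOT

A 7-joint arm with a two-finger parallel gripper is mounted at the origin on a cart in front of the work surface, level with it; the furniture and walls round the work are solid. World frame = base frame: x ahead of the robot, y to its left, z up, the work surface at z = 0. Lengths are in m, angles in rad, forces in N, time in s.
With the tool pointing down it reaches from about 0.4 to 0.85 m from the base axis. Payload 10.4 kg.
Tool frame: the origin (TCP) lies at the very end of the fingers, on their centre line; the grasp point (between the pads) lies 19 mm behind it; z points along the fingers, y is the line along which they close (so a half turn about z gives the same grasp; the last joint's range is limited). The gripper opens to 87 mm and grips with 3 to 60 N. Pads are 19 mm wide; open, the fingers measure 117 mm over their backs; the gripper's body (75 mm by 190 mm) begins 51 mm behind the grasp point.
Start: joints at [-1.324, 0.332, -0.065, 1.46, 0.022, 1.35, -0.088], TCP at [0.167, 0.602, 0.223] pointing down, gripper open.
Joint ranges: [-2.6, 2.6], [-0.5, 2.12], [-1.47, 1.34], [0.16, 2.42], [-1.27, 4.41], [0.06, 2.06], [-2.6, 2.6]. Speed limits (rad/s): [2.22, 2.22, 2.79, 2.79, 3.14, 3.14, 3.14].

INTERFACE

Orientations are given as a unit quaternion [x, y, z, w].
In Python, from bench import read_state, cams, workorder gives the robot as it stands.
- The arm moves only by the shell command python3 -m crank 'ROWS' [FORCE]. ROWS is text: rows parted by semicolons, each of 5 numbers parted by spaces: the shift along the tool's x, y, z scaled (see below), then the turn about the tool's z scaled (see below), then the opening, from -1 (shut) to 1 (fully open). In form: dx dy dz yaw jaw; .... A call has 1 to 10 rows; each row shifts and turns the commanded pose from where the row before left it, along the tool's axes as they then stand; what a row does not reach is not made up. The controller multiplies each number of a shift by 200 mm and each number of a turn by 90 degrees. A row lasts 1/10 s, in which the tool goes at most 50 mm and 8.59 degrees, less where a joint would pass 70% of its speed; a pose out of reach is approached as far as the arm can. A call with a number of a shift or a turn outside -1 to 1 is refused whole. A call with a gripper value outside its range is refused whole. The fingers move at their own pace and stop on an object; FORCE is the grip in N (left out, the last holds). Time passes only in rows, so rows that do not move let the fingers close. It gives the time, the measured TCP pose, the force, the opening and the grip force at its end, in the units of the state.
- read_state(): the state, without advancing time (a new reading comes with each control period).
- cams.camera(name): name is "side" or "top"; returns a dict with "img" (420x560x3 uint8, blue, green, red), "K" (3x3 intrinsics, pixels), "xyz" and "attitude" of the camera in the world. Camera axes: x right, y down, z forward; pixel columns grow to the right and rows downward; lengths in m; the calibration is good to about 2 mm. A picture is of the moment at which its call begins. There is no depth.
- workorder.close_job(): hands the job in; it is judged then, once.
The state is a dict: "time": time; "joint_positions": joint angles; "joint_vel": joint speeds; "joint_torque": joint torques, N m; "ee_pos": TCP position; "eef_rot": TCP orientation; "ft_force": force on the tool from outside, world axes, zero at the start; "torque": the same for the moment, N m; "width": finger opening in m; "grip_force": force on a finger pad.
Only numpy, scipy, OpenCV 4.12 (cv2) and the standard library are available. Lean on these libraries where they do the work, as an engineer would, in place of code of your own. Each camera call takes 0.05 s, during which the arm holds its last target. There are 200 camera calls.

## Working session

There is one attempt and no reset: what is moved stays moved. The work goes in short steps, Python scripts to look and compute and a shell command to move; the robot and the scene stay as the last step left them, time stands still between calls to the robot, and variables do not carry over. Pictures are saved under pics/ and viewed, at most 10 in all, crops included, and the job is handed in when it is done.

```bash
ls; mkdir -p pics
python3 - <<'E'
from bench import read_state, cams
import cv2
for n in("top","side"):
    c=cams.camera(n); cv2.imwrite(f"pics/{n}0.png",c["img"]); print(n,c["K"],c["xyz"],c["attitude"])
s=read_state(); print(s)
E
```

```text
pics
top [[485.80870788   0.         286.813178  ]
 [  0.         485.80870788 207.58236678]
 [  0.           0.           1.        ]] [0.08577029 0.34948259 1.70822157] [-0.6095375   0.77641317 -0.12811095  0.09609478]
side [[392.09347274   0.         278.12240656]
 [  0.         392.09347274 216.27033547]
 [  0.           0.           1.        ]] [ 0.30004961 -0.63064337  0.89652621] [ 0.8969852  -0.16790083  0.06725536 -0.40336531]
{'time': 0.1, 'joint_positions': array([-1.32361776,  0.3328278 , -0.06470062,  1.46083391,  0.02160742,
        1.34988827, -0.08846813]), 'joint_vel': array([-8.09234992e-04, -3.58468329e-04,  1.37188550e-03, -3.15449260e-03,
        6.63544244e-04, -8.03394905e-04,  2.58313324e-05]), 'joint_torque': array([ 1.51441433e-03, -6.24541426e+01,  2.48340808e-02, -3.90714347e+01,
       -6.13181340e-02,  3.66460718e-02,  4.38354368e-05]), 'ee_pos': array([0.16648957, 0.60207126, 0.22183273]), 'eef_rot': array([ 1.34454412e-01,  9.90919580e-01, -6.28514716e-04, -5.38786228e-05]), 'ft_force': array([-0.00911859, -0.40327182, -0.0573566 ]), 'torque': array([ 0.00173233,  0.01726602, -0.02291184]), 'grip_force': 0.0, 'width': 0.08707112266361287}
```

View pics/top0.png

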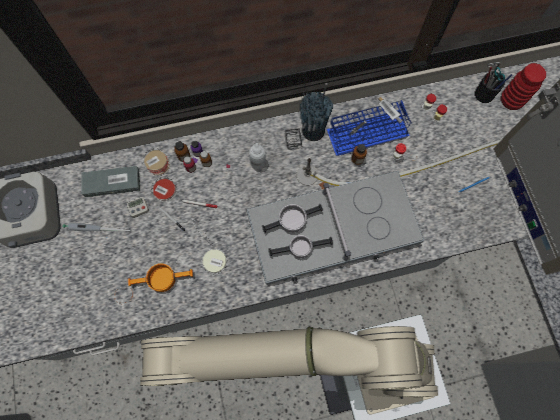

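View pics/side0.png

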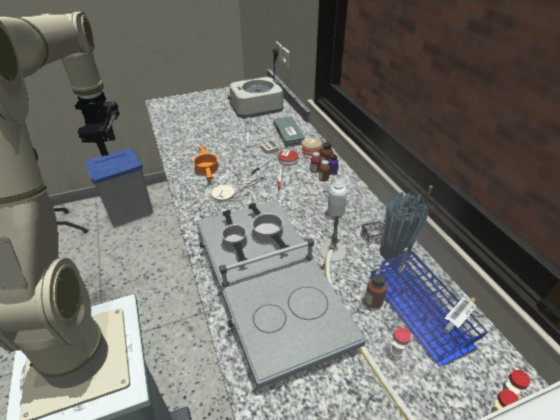

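In the top view the candidates are the far pan (292,218), which looks larger; the near pan (302,247), which looks smaller; and the orange look-alike (161,278). The rings are at (368,200), larger, and (378,228), smaller. I'll check this in close crops.

```bash
cat > h.py <<'E'
import numpy as np, cv2
from scipy.spatial.transform import Rotation as R
from bench import cams, read_state
def ray(c,u,v):
    d=R.from_quat(c["attitude"]).apply(np.linalg.inv(c["K"])@[u,v,1]); return c["xyz"],d
def at_z(c,u,v,z):
    o,d=ray(c,u,v); return o+d*(z-o[2])/d[2]
def proj(c,p):
    q=R.from_quat(c["attitude"]).inv().apply(np.atleast_2d(p)-c["xyz"])@np.asarray(c["K"]).T; return q[:,:2]/q[:,2:]
def crop(img,x,y,w,h,s,f):
    cv2.imwrite(f,cv2.resize(img[y:y+h,x:x+w],None,fx=s,fy=s,interpolation=cv2.INTER_CUBIC))
def togo(p,yawax=None):
    "shift from the present TCP to p, in row units (200 mm), tool axes"
    s=read_state(); return R.from_quat(s["eef_rot"]).inv().apply(np.array(p)-s["ee_pos"])/0.2
E
python3 - <<'E'
from h import *
c=cams.camera("top"); crop(c["img"],240,165,190,120,4,"pics/t1.png")
c=cams.camera("side"); crop(c["img"],190,195,180,190,3,"pics/s1.png")
E
```

```text
(no output)
```

View pics/t1.png

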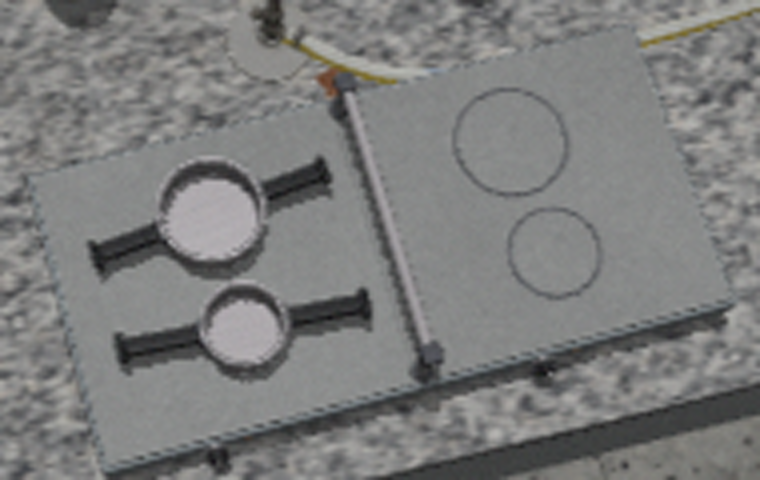

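View pics/s1.png

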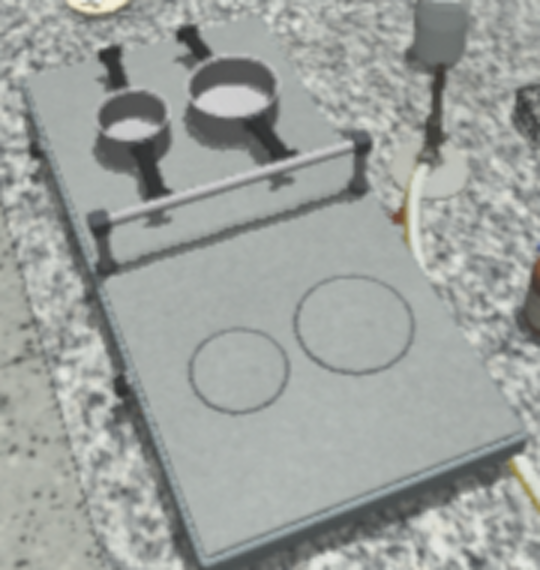

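The crops confirm it. The far pan is larger (crop t1: rim about 112 px wide at (213,210), handle ends (97,256) and (322,170)), and the near pan (244,325) is about 94 px wide. The large ring is the far one, at (510,141) in t1 and (354,325) in s1. The bar runs (344,82)-(431,352).

Run:
```python
from h import *
np.set_printoptions(precision=4,suppress=True)
c=cams.camera("top"); s=cams.camera("side")
T=lambda x,y,z:at_z(c,(x+.5)/4-.5+240,(y+.5)/4-.5+165,z)
S=lambda x,y,z:at_z(s,(x+.5)/3-.5+190,(y+.5)/3-.5+195,z)
P={"pan":(T(213,210,.096)),"small":T(244,325,.096),"ringL":T(510.5,141.5,.054),"ringS":T(554.5,253,.054),
"hl":T(97,256,.09),"hr":T(322,170,.09),"bar far":T(344,82,.122),"bar near":T(431,352,.122),
"shl":T(122,350,.09),"shr":T(365,306,.09)}
cor=[T(*q,.054) for q in((30,177),(640,25),(735,303),(107,472))]
for k,v in P.items():print(k,v)
print(np.array(cor),np.mean(cor,0))
cs=[S(24,74,.054),S(525,437,.054),S(203,562,.054)];print("side cor",np.array(cs))
print("side pan",S(233,88,.096),"ringL",S(354,325,.054),"ringS",S(239,370,.054))
print("side small",S(134,121,.096),"bar",S(362,139,.116),S(98,218,.116))
print("side hl",S(188,33,.09),"hr",S(282,158,.09))
```

```text
pan [0.5658 0.1984 0.096 ]
small [0.46   0.1976 0.096 ]
ringL [ 0.5777 -0.0824  0.054 ]
ringS [ 0.4681 -0.09    0.054 ]
hl [0.5509 0.3054 0.09  ]
hr [0.5807 0.0958 0.09  ]
bar far [0.6447 0.0611 0.122 ]
bar near [0.3945 0.0539 0.122 ]
shl [0.4648 0.3033 0.09  ]
shr [0.453  0.0919 0.09  ]
[[ 0.6471  0.3463  0.054 ]
 [ 0.6586 -0.2315  0.054 ]
 [ 0.3867 -0.2309  0.054 ]
 [ 0.3726  0.339   0.054 ]] [0.5163 0.0557 0.054 ]
side cor [[ 0.3787  0.339   0.054 ]
 [ 0.6578 -0.2331  0.054 ]
 [ 0.3879 -0.2365  0.054 ]]
side pan [0.5656 0.192  0.096 ] ringL [ 0.5755 -0.0861  0.054 ] ringS [ 0.4679 -0.0924  0.054 ]
side small [0.4602 0.1832 0.096 ] bar [0.647  0.0613 0.116 ] [0.3934 0.058  0.116 ]
side hl [0.552 0.297 0.09 ] hr [0.5779 0.0893 0.09  ]
```

Run:
```python
from h import *
np.set_printoptions(precision=4,suppress=True)
c=cams.camera("top"); s=cams.camera("side")
def tri(a,b):
    o1,d1=ray(c,*a);o2,d2=ray(s,*b);A=np.c_[d1,-d2];t=np.linalg.lstsq(A,o2-o1,rcond=None)[0]
    p,q=o1+d1*t[0],o2+d2*t[1];return (p+q)/2,np.linalg.norm(p-q)
print("burner top?",tri((258,151),(337,183)), tri((308,163),(337,183)))
print("burner base",at_z(c,307,176,0),at_z(s,334,252,0))
print("head",tri((309,163),(335,215)),"glass",tri((316,102),(404,200)))
print("white/grey bottle base",at_z(c,261,165,0))
p=np.array([.554,.280,.16]); print("togo",togo(p))
```

```text
burner top? (array([0.8294, 0.2617, 0.1253]), np.float64(0.00537612248119496)) (array([0.7167, 0.113 , 0.2482]), np.float64(0.052942402161878614))
burner base [0.7401 0.0978 0.    ] [0.747  0.0933 0.    ]
head (array([0.7345, 0.0996, 0.1494]), np.float64(0.0110898588802889)) glass (array([0.9167, 0.0296, 0.209 ]), np.float64(0.011901060326254667))
white/grey bottle base [0.8253 0.2571 0.    ]
togo [-2.2966 -1.0372  0.3125]
```

```bash
python3 -m crank '-0.1 -0.05 0 0 0;-0.2 -0.09 0 0 0;-0.2 -0.09 0 0 0;-0.2 -0.09 0 0 0;-0.2 -0.09 0 0 0;-0.2 -0.09 0 0 0;-0.2 -0.09 0 0 0;-0.2 -0.09 0 0 0;-0.2 -0.09 0 0 0;-0.2 -0.09 0 0 0' 20
python3 -m crank '-0.2 -0.09 0 0.09 0;0 0 0 0.09 0;0 0 0 0.09 0;0 0 0 0.09 0;0 0 0 0.09 0;0 0 0 0.09 0;0 0 0 0.09 0;0 0 0 0.09 0;0 0 0 0 0'
cat >> h.py <<'E'
def rep(p):
    s=read_state();r=R.from_quat(s["eef_rot"]).as_matrix()
    print("t",s["time"],"pos",s["ee_pos"].round(4),"tool-y az",np.degrees(np.arctan2(r[1,1],r[0,1])).round(2),"x az",np.degrees(np.arctan2(r[1,0],r[0,0])).round(2),"z",r[:,2].round(3),"togo",togo(p).round(3),"F",s["ft_force"].round(1),"w",round(s["width"],4),"g",s["grip_force"])
E
python3 -c "
from h import *
rep([.554,.280,.07])"
```

```text
time: 1.4
ee_pos: [0.4882, 0.3341, 0.2228]
eef_rot: [0.134, 0.991, 0.0, 0.0]
ft_force: [0.3, 0.4, 0.1]
width: 0.0437
grip_force: 0.0
time: 2.3
ee_pos: [0.5207, 0.3074, 0.2225]
eef_rot: [0.645, 0.764, 0.0, 0.0]
ft_force: [-0.8, 0.1, -0.3]
width: 0.0435
grip_force: 0.0
t 2.3 pos [0.5207 0.3074 0.2225] tool-y az 9.62 x az 99.62 z [ 0.  0. -1.] togo [-0.163  0.141  0.763] F [-0.8  0.1 -0.3] w 0.0435 g 0.0
```

```bash
python3 -m crank '-0.08 0.07 0.1 0.02 0;-0.08 0.07 0.15 0 0;0 0 0.15 0 0;0 0 0.12 0 0;0 0 0.1 0 0;0 0 0 0 0'
python3 - <<'E'
from h import *
rep([.554,.280,.07])
c=cams.camera("top"); crop(c["img"],240,165,100,80,4,"pics/t2.png")
s=cams.camera("side"); crop(s["img"],210,180,110,80,4,"pics/s2.png")
a=cv2.imread("pics/t2.png");b=cv2.imread("pics/s2.png");cv2.imwrite("pics/c2.png",cv2.resize(np.hstack([a,b]),(800,305)))
E
```

```text
time: 2.9
ee_pos: [0.5516, 0.2792, 0.0957]
eef_rot: [0.655, 0.756, -0.002, -0.001]
ft_force: [0.6, -0.2, -0.4]
width: 0.044
grip_force: 0.0
t 2.9 pos [0.5516 0.2792 0.0957] tool-y az 8.17 x az 98.18 z [-0.004 -0.003 -1.   ] togo [0.002 0.013 0.128] F [ 0.6 -0.2 -0.4] w 0.044 g 0.0
```

View pics/c2.png

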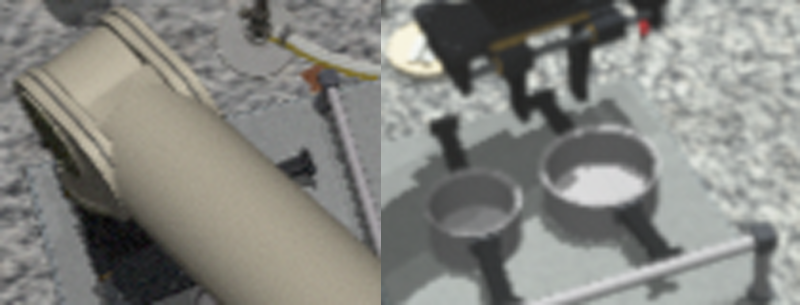

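The side crop shows the two fingertips at (520,100) and (578,85) straddling the large pan's +y handle (555,115), and nothing touched. Next I'll descend and close.

```bash
python3 -m crank '0 0.013 0.07 0 0;0 0 0.055 0 0;0 0 0 0 0;0 0 0 0 -1;0 0 0 0 -1;0 0 0 0 -1;0 0 0 0 -1;0 0 0 0 -1' 15
python3 - <<'E'
from h import *
rep([.576,.115,.07])
E
```

```text
time: 3.8
ee_pos: [0.556, 0.2805, 0.0739]
eef_rot: [0.656, 0.754, 0.0, 0.0]
ft_force: [0.4, 0.3, 0.1]
width: 0.0161
grip_force: 15.0
t 3.8 pos [0.556  0.2805 0.0739] tool-y az 7.94 x az 97.94 z [ 0.  0. -1.] togo [-0.833 -0.016  0.019] F [0.4 0.3 0.1] w 0.0161 g 15.000246316194534
```

```bash
python3 -m crank '-0.03 0 0 0.004 -1;-0.06 0 0 0.008 -1;-0.08 0.002 0 0.008 -1;-0.08 0.002 0 0.008 -1;-0.08 0.002 0 0.008 -1' 20
python3 -c "
from h import *
rep([.571,.119,.0739])"
```

```text
time: 4.3
ee_pos: [0.5651, 0.2132, 0.0738]
eef_rot: [0.678, 0.735, 0.0, 0.0]
ft_force: [-0.3, 3.7, 2.5]
width: 0.0157
grip_force: 20.0
t 4.3 pos [0.5651 0.2132 0.0738] tool-y az 4.59 x az 94.59 z [ 0.001  0.    -1.   ] togo [-0.472 -0.008 -0.   ] F [-0.3  3.7  2.5] w 0.0157 g 20.000809729099274
```

```bash
python3 -m crank '-0.08 -0.001 0 0.006 -1;-0.08 -0.001 0 0.006 -1;-0.08 -0.001 0 0.006 -1;-0.08 0 0 0.006 -1;-0.07 0 0 0.006 -1;-0.04 0 0 0.005 -1;-0.03 0 0 0 -1;0 0 0 0 -1;0 0 0 0 -1'
python3 - <<'E'
from h import *
rep([.571,.119,.0739])
c=cams.camera("top"); crop(c["img"],260,160,180,120,3,"pics/t3.png")
s=cams.camera("side"); crop(s["img"],190,180,180,190,3,"pics/s3.png")
E
```

```text
time: 5.2
ee_pos: [0.5696, 0.1214, 0.0736]
eef_rot: [0.698, 0.716, -0.0, 0.0]
ft_force: [0.0, -0.9, 4.4]
width: 0.016
grip_force: 20.0
t 5.2 pos [0.5696 0.1214 0.0736] tool-y az 1.47 x az 91.47 z [ 0.    -0.001 -1.   ] togo [-0.012  0.007 -0.002] F [ 0.  -0.9  4.4] w 0.016 g 20.000707805156708
```

View pics/s3.png

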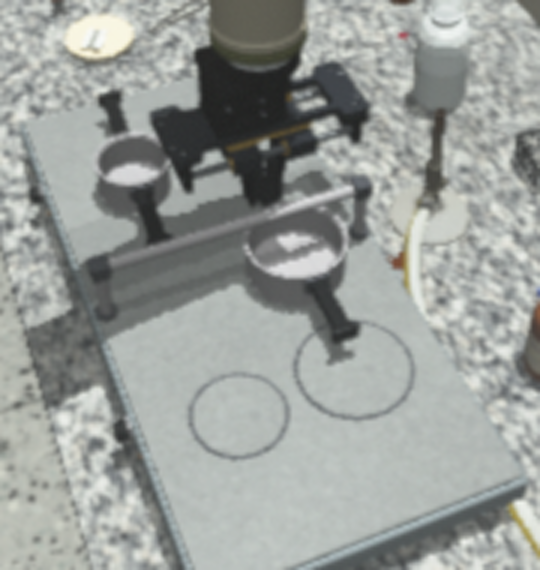

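The crop shows the pan (298,250) part-way under the bar, with its -y handle out beyond it, ending at (345,330), and the other objects untouched. I'll release, hop over the bar and take the other handle.

```bash
python3 -m crank '0 0 0 0 0;0 0 0 0 0;0 0 0 0 0;0 0 -0.1 0 0;0 0 -0.15 0 0;0 0 -0.2 0 0;0 0 -0.1 0 0;0 0 0 0 0'
python3 -m crank '-0.1 0 0 0 0;-0.2 0 0 0 0;-0.2 0 0 0 0;-0.2 0 0 0 0;-0.14 0 0 0 0;0 0 0 0 0;0 0 0 0 0'
python3 - <<'E'
from h import *
rep([.574,-.0466,.0725])
s=cams.camera("side"); crop(s["img"],190,180,180,190,3,"pics/s4.png")
E
```

```text
time: 6.1
ee_pos: [0.5709, 0.1236, 0.1866]
eef_rot: [0.697, 0.717, 0.002, 0.001]
ft_force: [-0.5, -0.6, 0.4]
width: 0.0434
grip_force: 0.0
time: 6.8
ee_pos: [0.5735, -0.0449, 0.1825]
eef_rot: [0.698, 0.716, -0.0, -0.001]
ft_force: [-0.0, 2.3, -0.3]
width: 0.0436
grip_force: 0.0
t 6.8 pos [ 0.5735 -0.0449  0.1825] tool-y az 1.49 x az 91.49 z [-0.001  0.    -1.   ] togo [-0.008  0.003  0.55 ] F [-0.   2.3 -0.3] w 0.0436 g 0.0
```

View pics/s4.png

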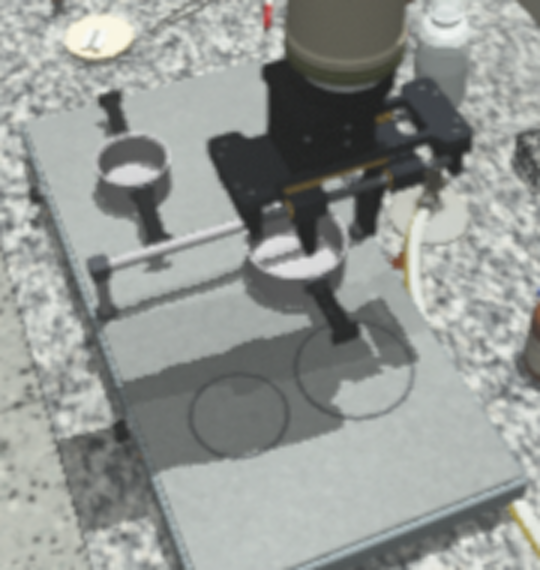

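The pan stayed at (298,250) and the gripper is now beyond the bar, above the -y handle (330,310). Next I'll descend and close.

```bash
python3 -m crank '-0.008 0.003 0.15 0 0;0 0 0.15 0 0;0 0 0.12 0 0;0 0 0.08 0 0;0 0 0.04 0 0;0 0 0 0 0'
python3 -m crank '0 0 0 0 -1;0 0 0 0 -1;0 0 0 0 -1;0 0 0 0 -1;0 0 0 0 -1' 20
python3 - <<'E'
from h import *
rep([.574,-.168,.0739])
s=cams.camera("side"); crop(s["img"],210,200,135,100,4,"pics/s5.png")
c=cams.camera("top"); crop(c["img"],270,165,135,100,4,"pics/t5.png")
E
```

```text
time: 7.45
ee_pos: [0.574, -0.0452, 0.0745]
eef_rot: [0.697, 0.717, -0.001, -0.001]
ft_force: [0.2, 0.4, 0.4]
width: 0.0432
grip_force: 0.0
time: 7.95
ee_pos: [0.5748, -0.0464, 0.0759]
eef_rot: [0.697, 0.717, 0.0, 0.0]
ft_force: [-0.4, 1.4, 2.4]
width: 0.0157
grip_force: 20.0
t 7.95 pos [ 0.5748 -0.0464  0.0759] tool-y az 1.55 x az 91.55 z [ 0.  0. -1.] togo [-0.608 -0.02   0.01 ] F [-0.4  1.4  2.4] w 0.0157 g 19.995864629745483
```

View pics/s5.png

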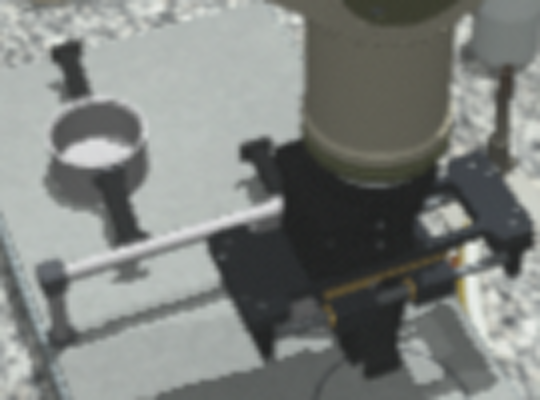

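```bash
python3 -m crank '-0.03 0 0 0 -1;-0.06 0 0 0 -1;-0.08 0 0 0 -1;-0.08 0 0 0 -1;-0.08 0 0 0 -1;-0.08 0.005 0 0 -1;-0.07 0 0 0 -1;-0.04 0 0 0 -1;-0.02 0 0 0 -1;0 0 0 0 -1'
python3 - <<'E'
from h import *
rep([.5788,-.168,.0759])
s=cams.camera("side"); S=s["img"][245:345,265:365]
c=cams.camera("top"); T=c["img"][165:265,320:420]
cv2.imwrite("pics/c6.png",cv2.resize(np.hstack([S,T]),None,fx=4,fy=4,interpolation=cv2.INTER_CUBIC))
E
```

```text
time: 9.05
ee_pos: [0.5786, -0.1552, 0.0757]
eef_rot: [0.698, 0.716, -0.0, 0.0]
ft_force: [-1.5, -0.4, 6.1]
width: 0.0156
grip_force: 20.0
t 9.05 pos [ 0.5786 -0.1552  0.0757] tool-y az 1.51 x az 91.51 z [ 0.    -0.001 -1.   ] togo [-0.064 -0.001 -0.001] F [-1.5 -0.4  6.1] w 0.0156 g 19.99097764492035
```

View pics/c6.png

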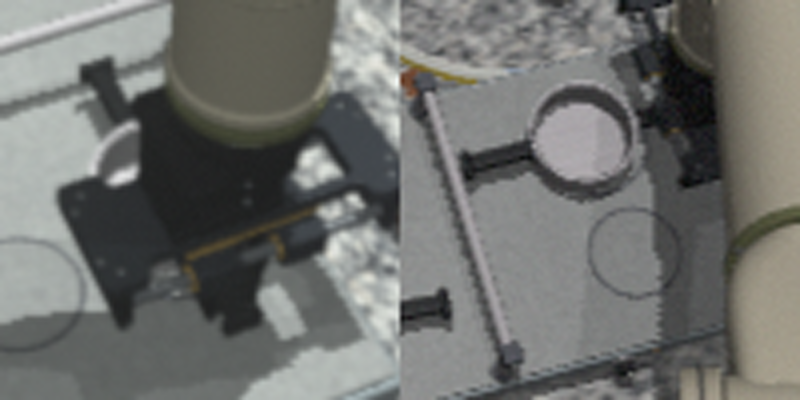

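```bash
cat >> h.py <<'E'
from scipy.optimize import differential_evolution as DE
def fitc(c,img,p0,r,z,sign,w=.012,occl=None):
    "centre of a drawn circle: extremal mean grey along it relative to just inside/outside"
    g=cv2.GaussianBlur(cv2.cvtColor(img,cv2.COLOR_BGR2GRAY),(0,0),.6).astype(np.float32);t=np.linspace(0,2*np.pi,180)
    if occl is not None:t=t[occl(t)]
    def m(x,y,k):
        p=proj(c,np.c_[x+k*np.cos(t),y+k*np.sin(t),0*t+z]).astype(np.float32); return cv2.remap(g,p[:,:1],p[:,1:],1).mean()
    f=lambda q:-sign*(m(q[0],q[1],r)-.5*m(q[0],q[1],r+.006)-.5*m(q[0],q[1],r-.006))
    o=DE(f,[(p0[0]-w,p0[0]+w),(p0[1]-w,p0[1]+w)],seed=1,tol=1e-6); return o.x,o.fun
E
python3 - <<'E'
from h import *
c=cams.camera("top");i0=cv2.imread("pics/top0.png")
print("ring",fitc(c,i0,(.5777,-.0824),.0505,.054,-1))
print("ringS",fitc(c,i0,(.468,-.09),.0405,.054,-1))
print("pan0",fitc(c,i0,(.5658,.1984),.0465,.096,1))
print("pan rough",at_z(c,365.4,198.4,.096))
print("pan",fitc(c,c["img"],(.577,-.074),.0465,.096,1), fitc(c,c["img"],(.577,-.074),.0465,.096,1,occl=lambda t:np.sin(t)>-.6))
s=cams.camera("side");j0=cv2.imread("pics/side0.png")
print("side ring",fitc(s,j0,(.5755,-.0861),.0505,.054,-1),"pan0",fitc(s,j0,(.566,.192),.0465,.096,1))
E
```

```text
ring (array([ 0.57760202, -0.08230816]), np.float64(-17.672576904296875))
ringS (array([ 0.46887057, -0.09010395]), np.float64(-17.69976806640625))
pan0 (array([0.56993697, 0.20047248]), np.float64(-19.034931182861328))
pan rough [ 0.57245641 -0.06678385  0.096     ]
pan (array([ 0.57802164, -0.06860129]), np.float64(-20.00204849243164)) (array([ 0.57831231, -0.06920453]), np.float64(-18.107269287109375))
side ring (array([ 0.57612092, -0.08369009]), np.float64(-25.592422485351562)) pan0 (array([0.56796431, 0.1993477 ]), np.float64(-18.180618286132812))
```

```bash
python3 -m crank '-0.02 0 0 0 -1;-0.03 0 0 0 -1;-0.018 0 0 0 -1;0 0 0 0 -1;0 0 0 0 -1'
python3 - <<'E'
from h import *
rep([.578,-.1686,.0757]);c=cams.camera("top")
print("pan",fitc(c,c["img"],(.577,-.082),.0465,.096,1), fitc(c,c["img"],(.577,-.082),.0465,.096,1,occl=lambda t:np.sin(t)>-.6))
E
```

```text
time: 9.75
ee_pos: [0.5791, -0.1683, 0.0757]
eef_rot: [0.698, 0.717, -0.0, 0.0]
ft_force: [-0.5, 2.4, 4.7]
width: 0.0158
grip_force: 20.0
t 9.75 pos [ 0.5791 -0.1683  0.0757] tool-y az 1.54 x az 91.54 z [ 0.    -0.001 -1.   ] togo [-0.001 -0.005 -0.   ] F [-0.5  2.4  4.7] w 0.0158 g 19.99156504869461
pan (array([ 0.5787423 , -0.08208084]), np.float64(-19.737323760986328)) (array([ 0.57903045, -0.08292017]), np.float64(-17.930870056152344))
```

```bash
python3 -m crank '0 -0.005 0 0 -1;0 0 0 0 -1;0 0 0 0 0;0 0 0 0 0;0 0 0 0 0;0 0 -0.08 0 0;0 0 -0.15 0 0;0 0 -0.2 0 0;0 0 -0.2 0 0;0 0 0 0 0'
python3 -m crank '-0.1 0 0 0 0;-0.2 0 0 0 0;-0.2 0 0 0 0;-0.2 0 0 0 0;-0.1 0 0 0 0;0 0 0 0 0;0 0 0 0 0'
python3 - <<'E'
from h import *
rep([.578,-.1686,.0757]);c=cams.camera("top");s=cams.camera("side")
print("pan",fitc(c,c["img"],(.577,-.082),.0465,.096,1),"side",fitc(s,s["img"],(.577,-.084),.0465,.096,1),"small",fitc(c,c["img"],(.462,.198),.0365,.096,1),fitc(c,cv2.imread("pics/top0.png"),(.462,.198),.0365,.096,1))
S=s["img"][200:380,190:370]; T=c["img"][130:310,230:410]
cv2.imwrite("pics/c7.png",cv2.resize(np.hstack([S,T]),(800,400),interpolation=cv2.INTER_CUBIC))
E
```

```text
time: 10.8
ee_pos: [0.5803, -0.1693, 0.2084]
eef_rot: [0.698, 0.716, 0.003, 0.004]
ft_force: [1.4, -0.1, -0.3]
width: 0.0433
grip_force: 0.0
time: 11.5
ee_pos: [0.5821, -0.3278, 0.2017]
eef_rot: [0.698, 0.716, 0.0, -0.0]
ft_force: [0.6, 0.3, -0.1]
width: 0.0435
grip_force: 0.0
t 11.5 pos [ 0.5821 -0.3278  0.2017] tool-y az 1.52 x az 91.52 z [-0.  0. -1.] togo [0.796 0.    0.63 ] F [ 0.6  0.3 -0.1] w 0.0435 g 0.0
pan (array([ 0.57876808, -0.08197419]), np.float64(-19.45241928100586)) side (array([ 0.57736188, -0.08263989]), np.float64(-27.19550323486328)) small (array([0.46441873, 0.19716981]), np.float64(-18.89336395263672)) (array([0.4643177 , 0.19722992]), np.float64(-20.147247314453125))
```

View pics/c7.png

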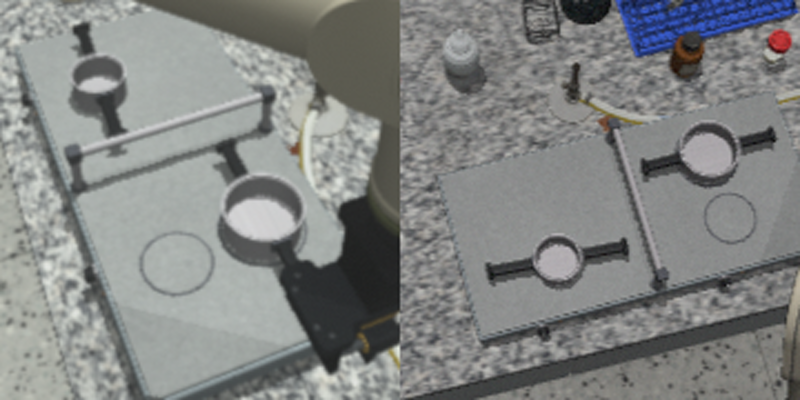

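The pan stands free in the large ring, about 1.5 mm off centre by both cameras. The small pan (measured), the bottle and the cup have not moved, and the gripper is clear. Handing in.

```bash
python3 -c "
from bench import workorder
print(workorder.close_job())"
```

```text
the job is handed in; nothing more can be done
None
```

The large pan was slid under the bar by one handle, drawn out by the other and left standing in its ring, about 1.5 mm off centre, with the bystanders not moved; the job was handed in after about 12 s of the 42 s allowed.

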